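# Reset the microscopy bench onto its outlined pads

## Task

Get the microscopy bench ready for the next visitor: stand each of the four items on the pad that carries its outline: amber bottle with the blue cap on the round blue outline, square bottle with the red cap on the square red one, green slide box on the rectangular green one, yellow-lidded lens case on the round yellow one. Each ends upright, released and centred inside its outline, with the slide box and the square bottle turned to line up with theirs. Keep everything upright, set it down gently without dropping or knocking it, and leave the stack of dishes and the wash bottle where they are.

Things in the scene. Friction and masses are not known exactly. Their poses are not given: they have to be found in the camera images.
- amber_bottle_mid (a point): Amber glass bottle, upright, round, body 50 mm in diameter and 48 mm high, shoulders narrowing to a neck, then a blue round screw cap 34 mm in diameter and 22 mm high; 86 mm high over all, 0.12 to 0.21 kg. This point is on its axis half-way up (43 mm above its foot; the middle of the cap is 32 mm above this point). z is up along its axis. It belongs on blue_pad. The cap does not turn or come off.
- square_bottle_mid (a point): White plastic bottle, upright, body square 44 x 44 mm and 56 mm high, short neck, then a red round screw cap 34 mm in diameter and 22 mm high; 86 mm high over all, 0.1 to 0.19 kg. This point is on its axis half-way up (43 mm above its foot; the middle of the cap is 32 mm above this point). z is up, x and y are square to the flat sides. It belongs on red_pad. The cap does not turn or come off.
- slide_box_mid (a point): Closed box for microscope slides, green with a thin black seam and a blank paper label on top, 84 mm long (x), 40 mm wide (y), 44 mm high (z), 0.11 to 0.2 kg. This point is its centre, 22 mm above its foot. Either end may point either way. It belongs on green_pad.
- lens_case_mid (a point): Round upright case for a microscope lens: grey, 38 mm in diameter, 42 mm high, with a yellow lid 40 mm in diameter and 18 mm high on it; 60 mm high over all, 0.09 to 0.16 kg. This point is on its axis half-way up (30 mm above its foot; the middle of the lid is 21 mm above this point). z is up along its axis. It belongs on yellow_pad. The lid does not turn or come off.
- blue_pad: Flat dark grey rubber pad, 90 x 90 mm, 4 mm thick, fixed to the table, with a round (73 mm in diameter) outline on it in blue lines 7 mm wide (outline sizes are to the middle of the line) that stand 2.5 mm proud to the eye only (they cannot be felt). Origin: middle of the pad's underside, at table height, right under the middle of the outline; x and y run along the pad's edges, z up.
- red_pad: Flat dark grey rubber pad, 90 x 90 mm, 4 mm thick, fixed to the table, with a square (67 x 67 mm) outline on it in red lines 7 mm wide (outline sizes are to the middle of the line) that stand 2.5 mm proud to the eye only (they cannot be felt). Origin: middle of the pad's underside, at table height, right under the middle of the outline; x and y run along the pad's edges, z up. The square's sides run along x and y.
- green_pad: Flat dark grey rubber pad, 125 x 80 mm, 4 mm thick, fixed to the table, with a rectangular (107 x 63 mm) outline on it in green lines 7 mm wide (outline sizes are to the middle of the line) that stand 2.5 mm proud to the eye only (they cannot be felt). Origin: middle of the pad's underside, at table height, right under the middle of the outline; x and y run along the pad's edges, z up. The long side runs along x.
- yellow_pad: Flat dark grey rubber pad, 85 x 85 mm, 4 mm thick, fixed to the table, with a round (63 mm in diameter) outline on it in yellow lines 7 mm wide (outline sizes are to the middle of the line) that stand 2.5 mm proud to the eye only (they cannot be felt). Origin: middle of the pad's underside, at table height, right under the middle of the outline; x and y run along the pad's edges, z up.
- dish_stack: Bystander: loose stack of three closed clear and white round dishes that move as one, 88 mm in diameter, 45 mm high, standing among the other things. Origin: centre of its underside. To be left where it is.
- wash_bottle: Bystander: loose white wash bottle with a blue cap and a thin bent blue spout, 64 mm in diameter, about 185 mm high, the spout reaching 74 mm from the axis along its x; it stands on the far left of the work as the robot sees it. Origin: centre of its underside. To be left where it is.
Things that resemble listed ones, but are neither listed nor needed, are in the scene too. What is shaped like the part that bears slide_box_mid but purple is not meant. What is shaped like the red_pad but purple is not meant.

How it is judged:
By the outcome, as a careful person would: the job done as asked, in the order asked, and still so for the second after the job is handed in, with the robot touching nothing.
It also fails if it takes over 128 s, if anything falls off the work surface, if the arm or the gripper's body presses on something with over 40 N, if the wrist force passes 120 N, or if a joint passes its speed limit or range.

## Robot

A 6-joint arm with a two-finger parallel gripper is mounted at the origin on the work surface. World frame = base frame: x ahead of the robot, y to its left, z up, the work surface at z = 0. Lengths are in m, angles in rad, forces in N, time in s.
With the tool pointing down it reaches from about 0.375 to 0.975 m from the base axis. Payload 3.8 kg.
Tool frame: the origin (TCP) lies on the centre line of the jaws, within the pads' length; the fingertips stand 22 mm ahead of it and the grasp point (between the pads) lies 3 mm ahead of it; x points along the fingers, y is the direction in which the jaws open and shut, and the axes are right-handed (so a half turn about x gives the same grasp; the last joint's range is limited). The gripper opens to 85 mm and grips with 20 to 120 N. Pads are 22 mm wide; open, the fingers measure 114 mm over their backs; the gripper's body (76 mm by 85 mm) begins 54 mm behind the grasp point. The pads swing forward as they close: fully open they stand 13 mm farther back than shut.
Start: joints at [1.266, 0.264, 1.604, -0, 1.274, -0.037], TCP at [0.179, 0.651, 0.253] pointing down, gripper open.
Joint ranges: [-2.63, 2.63], [-0.94, 2.18], [0.31, 2.57], [-1.31, 4.45], [0, 2.66], [-2.55, 2.55]. Speed limits (rad/s): [2.57, 2.57, 3.14, 3.14, 3.14, 3.14].

## Interface

Orientations are given as a rotation vector (axis times angle).
In Python, from workcell import monitor, eyes, finish_job gives the robot as it stands. The module is installed in compiled form; this text tells all that it offers.
- The arm moves only by the tool play_rows, never from a script. Its argument "deltas" is a list of rows, each an object of numbers: "wx", "wy", "wz": the turn, a rotation vector about the world's x, y, z in degrees; "x", "y", "z": the shift along the world's x, y, z in mm; "fingers": the closure, from -1 (fully open) to 1 (shut), so that 0 is half open. A call has 1 to 20 rows; each row is the pose to reach, as a shift and turn from the pose commanded when the call began; what a row does not reach only later rows make up. A row lasts 1/8 s, in which the tool goes at most 62.5 mm and 10.7 degrees, less where a joint would pass 70% of its speed; a pose out of reach is approached as far as the arm can. A call with a gripper value outside its range is refused whole. The fingers move at their own pace and stop on an object; "grip_force" is the grip in N (left out, the last holds). Time passes only in rows, so rows that repeat a pose let the fingers close. It gives the time, the measured TCP pose, the force and the opening at its end, in the units of the state.
- monitor.read_state(): the state, without advancing time (a new reading comes with each control period).
- eyes.read_camera(name): name is "scene" or "top"; returns a dict with "frame" (400x640x3 uint8, red, green, blue), "depth" (400x640 float32, m along the optical axis (not along the pixel's ray), 0 where there is no reading), "K" (3x3 intrinsics, pixels), "k1" (the pictures are not rectified: a ray, as slopes to the right and down, at radius r is drawn at 1 + k1 r^2 times it, then the intrinsics apply), "view" (4x4, takes a point from world to camera coordinates). Camera axes: x right, y down, z forward; pixel columns grow to the right and rows downward; lengths in m; the calibration is good to about 2 mm. A picture is of the moment at which its call begins.
- finish_job(): hands the job in, once; it reports no verdict.
The state is a dict: "time": time; "q": joint angles; "joint_vel": joint speeds; "joint_torque": joint torques, N m; "tool_pos": TCP position; "tcp_rot": TCP orientation; "wrist_force": force on the tool from outside, world axes, zero at the start; "torque": the same for the moment, N m; "width": opening from 0.0 (shut) to 1.0 (fully open).
Only numpy, scipy, OpenCV 4.12 (cv2) and the standard library are available. Lean on these libraries where they do the work, as an engineer would, in place of code of your own. Each camera call takes 0.05 s, during which the arm holds its last target.

## Working session

There is one attempt and no reset: what is moved stays moved. The work goes in short steps, Python scripts to look and compute and a tool call to move; the robot and the scene stay as the last step left them, time stands still between calls to the robot, and variables do not carry over. Pictures are saved under pics/ and viewed, and the job is handed in when it is done.

Besides the shell and the picture viewer there is one more tool, called after "Emit:" by a JSON object that holds its "api" and its "payload", one argument or row to a line. play_rows: Moves the arm, as the interface text tells. Its arguments: {"type":"object","properties":{"deltas":{"type":"array"},"grip_force":{"type":"number"}},"required":["deltas"]}

```bash
mkdir -p pics
cat > h.py <<'E'
import numpy as np, cv2
from workcell import monitor, eyes, finish_job
def cam(n,save=None):
    c=eyes.read_camera(n)
    if save: cv2.imwrite(save,c['frame'][:,:,::-1])
    np.savez('last_'+n+'.npz',**{k:np.asarray(v) for k,v in c.items()})
    return c
def load(n): return dict(np.load('last_'+n+'.npz'))
def world(c):
    K=c['K'];k1=float(c['k1']);h,w=c['depth'].shape
    u,v=np.meshgrid(np.arange(w),np.arange(h))
    p=cv2.undistortPoints(np.stack([u,v],-1).reshape(-1,1,2).astype(np.float64),K,np.array([k1,0,0,0,0.])).reshape(h,w,2)
    d=c['depth']; P=np.stack([p[...,0]*d,p[...,1]*d,d],-1)
    T=np.linalg.inv(c['view']); W=P@T[:3,:3].T+T[:3,3]; W[d==0]=np.nan
    return W
E
python3 - <<'E'
from h import *
s=monitor.read_state();print(s)
for n in('top','scene'):
    c=cam(n,f'pics/{n}0.png');print(n,c['K'],c['k1'],c['view'])
E
```

```text
{'time': 0.0, 'q': array([ 1.26610824e+00,  2.64781511e-01,  1.60534939e+00, -5.71513524e-06,
        1.27368238e+00, -3.69148730e-02]), 'joint_vel': array([ 0.00012597,  0.00047849, -0.0007387 ,  0.00036728,  0.00018841,
        0.00082607]), 'joint_torque': array([-2.10168037e-03, -5.15117526e+01, -3.67309785e+01, -1.48395579e-04,
        1.32145060e-02,  2.35665004e-05]), 'tool_pos': array([0.17840851, 0.65030723, 0.25195613]), 'tcp_rot': array([ 0.20848066,  1.5609286 , -0.21192814]), 'wrist_force': array([-0.12419205,  0.91871578, -0.27636617]), 'torque': array([ 0.0687648 , -0.02606518, -0.04969388]), 'width': 1.002050059422381}
top [[369.56311919   0.         319.42780674]
 [  0.         369.56311919 202.73759722]
 [  0.           0.           1.        ]] 0.003746222424927448 [[-0.01137675 -0.99991468  0.00641965  0.02833259]
 [-0.98919643  0.01031596 -0.1462327   0.55349938]
 [ 0.146154   -0.00801395 -0.98922939  0.84056361]
 [ 0.          0.          0.          1.        ]]
scene [[384.65417625   0.         318.26799698]
 [  0.         384.65417625 199.84234806]
 [  0.           0.           1.        ]] 0.0017403780060148563 [[-0.86726232  0.49784214 -0.00304564  0.48329942]
 [ 0.34206851  0.59143083 -0.73020456 -0.13836743]
 [-0.36172532 -0.63432072 -0.68322179  1.16878679]
 [ 0.          0.          0.          1.        ]]
```

View pics/top0.png

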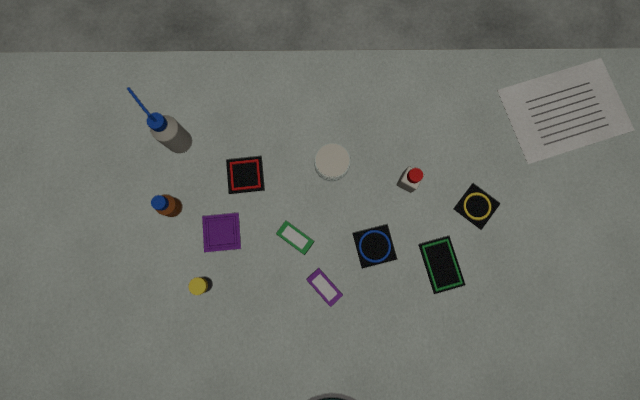

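View pics/scene0.png

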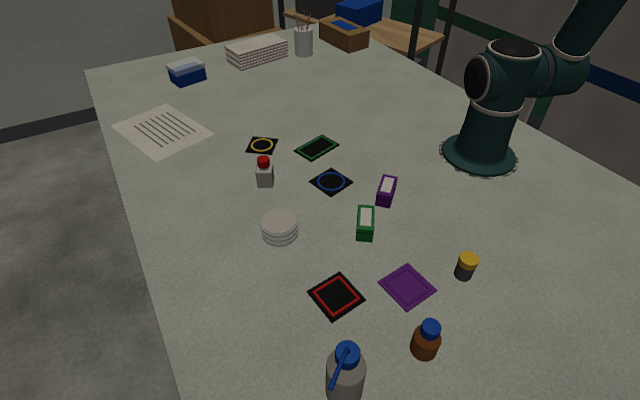

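Top view: amber bottle with blue cap (163,204), square bottle with red cap (412,178), green slide box (295,237), lens case (198,286), pads red (245,174), blue (375,246), green (441,264) and yellow (477,206), dishes (332,161), wash bottle (163,128).
The look-alikes are a purple box (324,287), not the green slide box, and a purple pad (221,232), not the red one. I'll confirm these in an enlarged crop.

```bash
cat > m.py <<'E'
from h import *
def blobs(c,n,minpx=25):
    W=world(c);hsv=cv2.cvtColor(c['frame'],cv2.COLOR_RGB2HSV);H,S,V=[hsv[...,i].astype(int) for i in range(3)]
    R={'red':((H<8)|(H>172)),'orange':(H>=8)&(H<19),'yellow':(H>=20)&(H<35),'green':(H>45)&(H<85),'blue':(H>98)&(H<122),'purple':(H>130)&(H<165)}
    out=[]
    for k,m in R.items():
        m=(m&(S>90)&(V>40)).astype(np.uint8)
        nn,l,st,ce=cv2.connectedComponentsWithStats(m,connectivity=8)
        for i in range(1,nn):
            if st[i,4]<minpx: continue
            P=W[l==i];P=P[~np.isnan(P[:,0])]
            if len(P)<10: continue
            zt=np.percentile(P[:,2],90);T=P[P[:,2]>zt-.008]
            r=cv2.minAreaRect((T[:,:2]*1000).astype(np.float32))
            print(n,k,ce[i].round(0),st[i,4],'z %.3f-%.3f'%(np.percentile(P[:,2],5),zt),'rect c',np.round(r[0],1),'size',np.round(r[1],1),'ang %.1f'%r[2])
E
python3 - <<'E'
from m import *
for n in('top','scene'): blobs(load(n),n)
f=load('top')['frame'][120:320,130:510]
cv2.imwrite('pics/crop0.png',cv2.resize(f[:,:,::-1],None,fx=2.1,fy=2.1,interpolation=cv2.INTER_CUBIC))
E
```

```text
top red [244. 174.] 359 z 0.001-0.007 rect c [633.  209.4] size [76.7 75.5] ang 5.9
top red [415. 175.] 194 z 0.070-0.087 rect c [ 610.6 -197.4] size [31.3 31. ] ang 81.4
top orange [171. 207.] 289 z 0.010-0.055 rect c [550.7 381.2] size [34.8 47.4] ang 67.6
top yellow [477. 206.] 279 z 0.001-0.007 rect c [ 547.1 -369.9] size [69.9 69.9] ang 38.1
top yellow [198. 286.] 278 z 0.046-0.061 rect c [365.3 300. ] size [37.8 37.5] ang 0.5
top green [295. 237.] 272 z 0.040-0.045 rect c [472.7  81.5] size [82.7 38.6] ang 53.2
top green [442. 265.] 405 z 0.002-0.007 rect c [ 405.2 -273.6] size [114.5  71.3] ang 15.0
top blue [151. 116.] 395 z 0.132-0.181 rect c [755.3 401.6] size [61.2  6. ] ang 37.8
top blue [159. 202.] 204 z 0.073-0.087 rect c [553.1 386.7] size [32.8 31.6] ang 46.1
top blue [374. 246.] 293 z 0.002-0.007 rect c [ 451.2 -111.5] size [76.9 77.8] ang 89.3
top purple [221. 232.] 1303 z 0.001-0.006 rect c [489.8 264.3] size [88.1 89.8] ang 5.0
top purple [324. 287.] 284 z 0.040-0.045 rect c [358.1  13.9] size [82.7 38.7] ang 41.4
scene red [263. 161.] 147 z 0.067-0.088 rect c [ 6
[... 983 characters left out ...]
04 z -0.183--0.073 rect c [ -692.4 -1643.3] size [278.1 191.5] ang 17.1
scene blue [344.  25.] 131 z 0.081-0.085 rect c [-118.9 -948.6] size [ 60.4 130. ] ang 6.1
scene blue [188.  77.] 430 z 0.007-0.048 rect c [ 633.4 -895.8] size [ 71.  138.9] ang 66.7
scene blue [331. 181.] 166 z 0.004-0.008 rect c [ 454.7 -111. ] size [79.9 75.9] ang 57.2
scene blue [430. 329.] 356 z 0.069-0.087 rect c [554.9 387.8] size [31.1 31.3] ang 23.2
scene blue [345. 359.] 728 z 0.136-0.183 rect c [756.9 401.6] size [61.6  7.3] ang 37.5
scene purple [385. 193.] 264 z 0.011-0.046 rect c [359.4  14.7] size [83.4 38.3] ang 42.0
scene purple [407. 287.] 1471 z 0.003-0.007 rect c [491.5 264.3] size [89.2 89.2] ang 5.0
```

View pics/crop0.png

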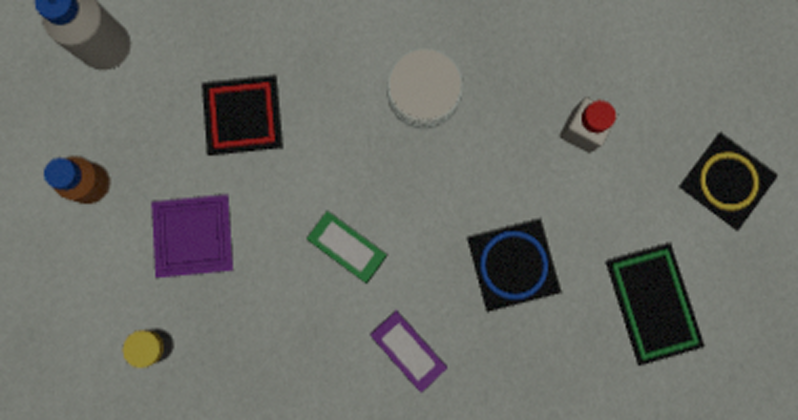

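The crop confirms it: the green box is at crop (347,247) and the purple decoy at (409,351). The red-outlined pad is at (242,116), and the all-purple pad at (192,236) is the decoy. Next I'll get the yaw angles.

Run:
```python
from h import *
from scipy.spatial.transform import Rotation as Ro
s=monitor.read_state();print(Ro.from_rotvec(s['tcp_rot']).as_matrix().round(3))
def yaw(P):
    b=cv2.boxPoints(cv2.minAreaRect((P[:,:2]*1000).astype(np.float32)))
    e=b[1]-b[0],b[2]-b[1]; e=max(e,key=np.linalg.norm); return np.degrees(np.arctan2(e[1],e[0]))%180, b.mean(0)
for n in('top','scene'):
    c=load(n);W=world(c).reshape(-1,3);W=W[~np.isnan(W[:,0])]
    def sel(x,y,r,z0,z1): return W[(np.hypot(W[:,0]-x,W[:,1]-y)<r)&(W[:,2]>z0)&(W[:,2]<z1)]
    print(n,'box',yaw(sel(.474,.0815,.07,.038,.05)))
    for z0,z1 in((.01,.05),(.02,.058),(.05,.06)):
        P=sel(.612,-.198,.05,z0,z1); print('sq',z0,len(P), yaw(P) if len(P)>5 else '')
    P=sel(.612,-.198,.05,.008,.052); np.savetxt(f'sq_{n}.txt',P*1000,fmt='%.1f')
    for nm,(x,y),r in(('amb',(.554,.387),.04),('sqcap',(.611,-.198),.04)):
        P=sel(x,y,r,.083,.095);print(nm,yaw(P)[1],cv2.minEnclosingCircle((P[:,:2]*1000).astype(np.float32)))
    P=sel(.665,0,.08,.038,.06);print('dish',cv2.minEnclosingCircle((P[:,:2]*1000).astype(np.float32)))
c=load('scene');cv2.imwrite('pics/sq.png',np.hstack([cv2.resize(load(n)['frame'][a:a+40,b:b+50,::-1],None,fx=8,fy=8,interpolation=cv2.INTER_CUBIC) for n,a,b in(('scene',152,238),('top',158,388))]))
```

```text
[[-0.001  0.265  0.964]
 [-0.002  0.964 -0.265]
 [-1.    -0.002 -0.   ]]
top box (np.float32(53.194523), array([473.40366 ,  81.642044], dtype=float32))
sq 0.01 107 (np.float32(59.45396), array([ 608.4412 , -196.98413], dtype=float32))
sq 0.02 228 (np.float32(59.52815), array([ 610.0462, -197.949 ], dtype=float32))
sq 0.05 150 (np.float32(59.60354), array([ 610.14136, -197.81812], dtype=float32))
amb [553.018   386.89667] ((552.9092407226562, 387.152099609375), 16.978309631347656)
sqcap [ 610.5881  -198.42957] ((611.41455078125, -198.4099884033203), 16.53371810913086)
dish ((658.5982055664062, -9.36779499053955), 43.77949905395508)
scene box (np.float32(52.921608), array([473.79993,  81.21651], dtype=float32))
sq 0.01 202 (np.float32(5.834615), array([ 610.9997 , -184.37842], dtype=float32))
sq 0.02 259 (np.float32(151.51614), array([ 612.7158 , -197.46808], dtype=float32))
sq 0.05 112 (np.float32(155.8097), array([ 612.81006, -196.50223], dtype=float32))
amb [554.1788  386.60965] ((554.13818359375, 386.4791259765625), 17.25550651550293)
sqcap [ 611.6696  -198.18376] ((612.1444091796875, -198.48228454589844), 17.389646530151367)
dish ((657.939453125, -9.985981941223145), 45.69365692138672)
```

View pics/sq.png

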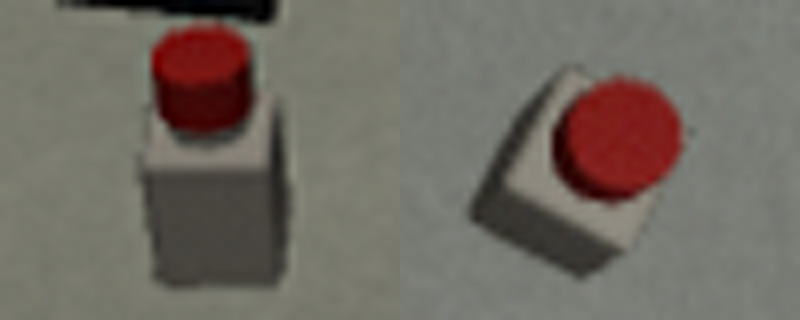

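Emit:
{"api": "play_rows", "payload": {
  "deltas": [
    {"x": 20, "y": -14, "z": 0, "fingers": -1},
    {"x": 55, "y": -39, "z": 0, "fingers": -1},
    {"x": 95, "y": -67, "z": 0, "fingers": -1},
    {"x": 135, "y": -95, "z": 0, "fingers": -1},
    {"x": 175, "y": -123, "z": 0, "fingers": -1},
    {"x": 215, "y": -151, "z": 0, "fingers": -1},
    {"x": 255, "y": -180, "z": 0, "fingers": -1},
    {"x": 295, "y": -208, "z": -15, "fingers": -1},
    {"x": 330, "y": -232, "z": -40, "fingers": -1},
    {"x": 355, "y": -250, "z": -65, "fingers": -1},
    {"x": 368, "y": -259, "z": -85, "fingers": -1},
    {"x": 375, "y": -263.5, "z": -100, "fingers": -1},
    {"x": 375, "y": -263.5, "z": -105, "fingers": -1},
    {"x": 375, "y": -263.5, "z": -105, "fingers": -1},
    {"x": 375, "y": -263.5, "z": -105, "fingers": -1}
  ],
  "grip_force": 40
}}

```text
schema error: expected keys wx, wy, wz, x, y, z, fingers
```

Emit:
{"api": "play_rows", "payload": {
  "deltas": [
    {"wx": 0, "wy": 0, "wz": 0, "x": 20, "y": -14, "z": 0, "fingers": -1},
    {"wx": 0, "wy": 0, "wz": 0, "x": 55, "y": -39, "z": 0, "fingers": -1},
    {"wx": 0, "wy": 0, "wz": 0, "x": 95, "y": -67, "z": 0, "fingers": -1},
    {"wx": 0, "wy": 0, "wz": 0, "x": 135, "y": -95, "z": 0, "fingers": -1},
    {"wx": 0, "wy": 0, "wz": 0, "x": 175, "y": -123, "z": 0, "fingers": -1},
    {"wx": 0, "wy": 0, "wz": 0, "x": 215, "y": -151, "z": 0, "fingers": -1},
    {"wx": 0, "wy": 0, "wz": 0, "x": 255, "y": -180, "z": 0, "fingers": -1},
    {"wx": 0, "wy": 0, "wz": 0, "x": 295, "y": -208, "z": -15, "fingers": -1},
    {"wx": 0, "wy": 0, "wz": 0, "x": 330, "y": -232, "z": -40, "fingers": -1},
    {"wx": 0, "wy": 0, "wz": 0, "x": 355, "y": -250, "z": -65, "fingers": -1},
    {"wx": 0, "wy": 0, "wz": 0, "x": 368, "y": -259, "z": -85, "fingers": -1},
    {"wx": 0, "wy": 0, "wz": 0, "x": 375, "y": -263.5, "z": -100, "fingers": -1},
    {"wx": 0, "wy": 0, "wz": 0, "x": 375, "y": -263.5, "z": -105, "fingers": -1},
    {"wx": 0, "wy": 0, "wz": 0, "x": 375, "y": -263.5, "z": -105, "fingers": -1},
    {"wx": 0, "wy": 0, "wz": 0, "x": 375, "y": -263.5, "z": -105, "fingers": -1}
  ],
  "grip_force": 40
}}

```text
time: 1.98
tool_pos: [0.5535, 0.3886, 0.1495]
tcp_rot: [0.21, 1.559, -0.208]
wrist_force: [-0.0, 0.4, -0.2]
width: 1.0
```

Emit:
{"api": "play_rows", "payload": {
  "deltas": [
    {"wx": 0, "wy": 0, "wz": 0, "x": 0, "y": -1.5, "z": -15, "fingers": -1},
    {"wx": 0, "wy": 0, "wz": 0, "x": 0, "y": -1.5, "z": -40, "fingers": -1},
    {"wx": 0, "wy": 0, "wz": 0, "x": 0, "y": -1.5, "z": -65, "fingers": -1},
    {"wx": 0, "wy": 0, "wz": 0, "x": 0, "y": -1.5, "z": -85, "fingers": -1},
    {"wx": 0, "wy": 0, "wz": 0, "x": 0, "y": -1.5, "z": -98, "fingers": -1},
    {"wx": 0, "wy": 0, "wz": 0, "x": 0, "y": -1.5, "z": -104, "fingers": -1},
    {"wx": 0, "wy": 0, "wz": 0, "x": 0, "y": -1.5, "z": -104, "fingers": -1},
    {"wx": 0, "wy": 0, "wz": 0, "x": 0, "y": -1.5, "z": -104, "fingers": -1}
  ]
}}

```text
time: 2.98
tool_pos: [0.5543, 0.3864, 0.0453]
tcp_rot: [0.211, 1.559, -0.209]
wrist_force: [-0.5, 0.2, 0.0]
width: 0.995
```

Run:
```python
from h import *
a=cam('scene')['frame'][200:400,320:520]; b=cam('top')['frame'][100:300,80:280]
cv2.imwrite('pics/g1.png',cv2.resize(np.hstack([a,b])[:,:,::-1],None,fx=2,fy=2))
```

```text
(no output)
```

View pics/g1.png

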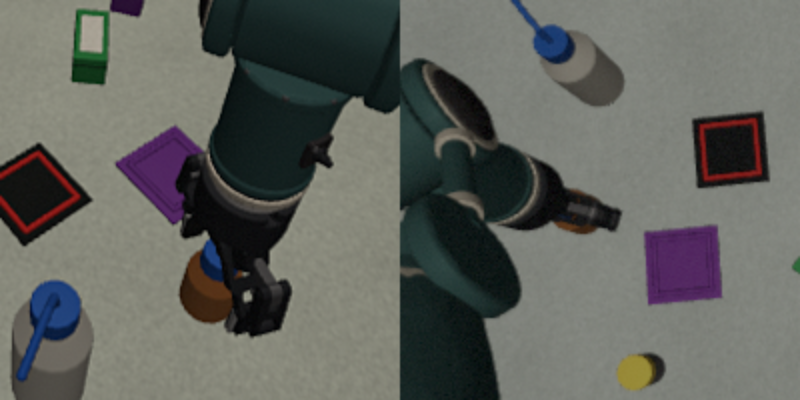

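The fingers straddle the amber bottle at left crop (215,285), with the cap clear under the gripper. Closing on it.

Emit:
{"api": "play_rows", "payload": {
  "deltas": [
    {"wx": 0, "wy": 0, "wz": 0, "x": 0, "y": 0, "z": 0, "fingers": 0},
    {"wx": 0, "wy": 0, "wz": 0, "x": 0, "y": 0, "z": 0, "fingers": 0.3},
    {"wx": 0, "wy": 0, "wz": 0, "x": 0, "y": 0, "z": 0, "fingers": 1},
    {"wx": 0, "wy": 0, "wz": 0, "x": 0, "y": 0, "z": 0, "fingers": 1},
    {"wx": 0, "wy": 0, "wz": 0, "x": 0, "y": 0, "z": 0, "fingers": 1},
    {"wx": 0, "wy": 0, "wz": 0, "x": 0, "y": 0, "z": 0, "fingers": 1},
    {"wx": 0, "wy": 0, "wz": 0, "x": 0, "y": 0, "z": 0, "fingers": 1}
  ],
  "grip_force": 40
}}

```text
time: 3.95
tool_pos: [0.5541, 0.3862, 0.045]
tcp_rot: [0.211, 1.56, -0.21]
wrist_force: [-0.1, 0.6, 4.7]
width: 0.571
```

Emit:
{"api": "play_rows", "payload": {
  "deltas": [
    {"wx": 0, "wy": 0, "wz": 0, "x": 0, "y": 0, "z": 8, "fingers": 1},
    {"wx": 0, "wy": 0, "wz": 0, "x": 0, "y": 0, "z": 25, "fingers": 1},
    {"wx": 0, "wy": 0, "wz": 0, "x": 0, "y": 0, "z": 50, "fingers": 1},
    {"wx": 0, "wy": 0, "wz": 0, "x": 0, "y": -5, "z": 75, "fingers": 1},
    {"wx": 0, "wy": 0, "wz": -4, "x": -4, "y": -20, "z": 92, "fingers": 1},
    {"wx": 0, "wy": 0, "wz": -12, "x": -10, "y": -50, "z": 100, "fingers": 1},
    {"wx": 0, "wy": 0, "wz": -20, "x": -18, "y": -87, "z": 100, "fingers": 1},
    {"wx": 0, "wy": 0, "wz": -28, "x": -26, "y": -127, "z": 100, "fingers": 1},
    {"wx": 0, "wy": 0, "wz": -36, "x": -34, "y": -167, "z": 100, "fingers": 1},
    {"wx": 0, "wy": 0, "wz": -44, "x": -42, "y": -207, "z": 100, "fingers": 1},
    {"wx": 0, "wy": 0, "wz": -52, "x": -50, "y": -247, "z": 100, "fingers": 1},
    {"wx": 0, "wy": 0, "wz": -60, "x": -58, "y": -287, "z": 100, "fingers": 1},
    {"wx": 0, "wy": 0, "wz": -68, "x": -66, "y": -327, "z": 100, "fingers": 1},
    {"wx": 0, "wy": 0, "wz": -76, "x": -74, "y": -367, "z": 100, "fingers": 1},
    {"wx": 0, "wy": 0, "wz": -84, "x": -83, "y": -407, "z": 100, "fingers": 1},
    {"wx": 0, "wy": 0, "wz": -92, "x": -91, "y": -445, "z": 100, "fingers": 1},
    {"wx": 0, "wy": 0, "wz": -97, "x": -97, "y": -475, "z": 95, "fingers": 1},
    {"wx": 0, "wy": 0, "wz": -100, "x": -100, "y": -491, "z": 85, "fingers": 1},
    {"wx": 0, "wy": 0, "wz": -100, "x": -101, "y": -497.5, "z": 75, "fingers": 1},
    {"wx": 0, "wy": 0, "wz": -100, "x": -101, "y": -497.5, "z": 70, "fingers": 1}
  ]
}}

```text
time: 6.45
tool_pos: [0.452, -0.1111, 0.1132]
tcp_rot: [1.526, 0.968, -1.528]
wrist_force: [-0.0, 1.0, -1.7]
width: 0.569
```

Run:
```python
from h import *
a=cam('scene')['frame'][80:280,240:440]; b=cam('top')['frame'][150:350,280:480]
cv2.imwrite('pics/g2.png',cv2.resize(np.hstack([a,b])[:,:,::-1],None,fx=2,fy=2))
s=monitor.read_state();print(s['tool_pos'],s['tcp_rot'],s['width'],s['wrist_force'])
```

```text
[ 0.45200157 -0.11063133  0.11320015] [ 1.52568227  0.9692552  -1.52785017] 0.5663715013443679 [ 0.74278811  0.53166758 -2.45178876]
```

View pics/g2.png

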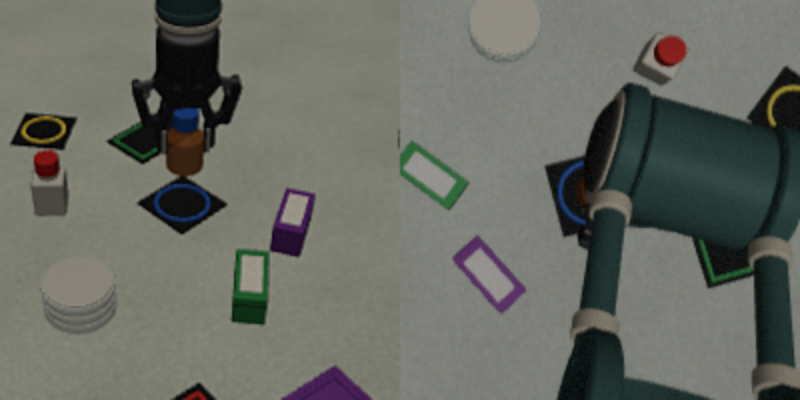

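The bottle is held upright above the blue outline at left crop (183,150). Lowering.

Emit:
{"api": "play_rows", "payload": {
  "deltas": [
    {"wx": 0, "wy": 0, "wz": 0, "x": 1, "y": -0.5, "z": -10, "fingers": 1},
    {"wx": 0, "wy": 0, "wz": 0, "x": 1, "y": -0.5, "z": -28, "fingers": 1},
    {"wx": 0, "wy": 0, "wz": 0, "x": 1, "y": -0.5, "z": -45, "fingers": 1},
    {"wx": 0, "wy": 0, "wz": 0, "x": 1, "y": -0.5, "z": -55, "fingers": 1},
    {"wx": 0, "wy": 0, "wz": 0, "x": 1, "y": -0.5, "z": -60, "fingers": 1},
    {"wx": 0, "wy": 0, "wz": 0, "x": 1, "y": -0.5, "z": -62, "fingers": 1},
    {"wx": 0, "wy": 0, "wz": 0, "x": 1, "y": -0.5, "z": -63.5, "fingers": 1},
    {"wx": 0, "wy": 0, "wz": 0, "x": 1, "y": -0.5, "z": -64, "fingers": 1},
    {"wx": 0, "wy": 0, "wz": 0, "x": 1, "y": -0.5, "z": -64, "fingers": 1}
  ]
}}

```text
time: 7.68
tool_pos: [0.4539, -0.1122, 0.0506]
tcp_rot: [1.527, 0.966, -1.527]
wrist_force: [0.6, 0.1, -2.1]
width: 0.569
```

Emit:
{"api": "play_rows", "payload": {
  "deltas": [
    {"wx": 0, "wy": 0, "wz": 0, "x": -0.5, "y": 0.5, "z": -0.7, "fingers": 1},
    {"wx": 0, "wy": 0, "wz": 0, "x": -0.5, "y": 0.5, "z": -1.2, "fingers": 1},
    {"wx": 0, "wy": 0, "wz": 0, "x": -0.5, "y": 0.5, "z": -1.2, "fingers": 1}
  ]
}}

```text
time: 8.05
tool_pos: [0.4531, -0.1115, 0.049]
tcp_rot: [1.527, 0.967, -1.527]
wrist_force: [0.8, -0.0, -2.3]
width: 0.569
```

Emit:
{"api": "play_rows", "payload": {
  "deltas": [
    {"wx": 0, "wy": 0, "wz": 0, "x": 0, "y": 0, "z": -0.5, "fingers": 1},
    {"wx": 0, "wy": 0, "wz": 0, "x": 0, "y": 0, "z": -1, "fingers": 1},
    {"wx": 0, "wy": 0, "wz": 0, "x": 0, "y": 0, "z": -1, "fingers": 1}
  ]
}}

```text
time: 8.43
tool_pos: [0.4531, -0.1115, 0.049]
tcp_rot: [1.527, 0.967, -1.527]
wrist_force: [-3.6, 0.8, 7.3]
width: 0.57
```

Emit:
{"api": "play_rows", "payload": {
  "deltas": [
    {"wx": 0, "wy": 0, "wz": 0, "x": 0, "y": 0, "z": 0.3, "fingers": 0},
    {"wx": 0, "wy": 0, "wz": 0, "x": 0, "y": 0, "z": 0.3, "fingers": -0.5},
    {"wx": 0, "wy": 0, "wz": 0, "x": 0, "y": 0, "z": 0.3, "fingers": -1},
    {"wx": 0, "wy": 0, "wz": 0, "x": 0, "y": 0, "z": 0.3, "fingers": -1},
    {"wx": 0, "wy": 0, "wz": 0, "x": 0, "y": 0, "z": 0.3, "fingers": -1},
    {"wx": 0, "wy": 0, "wz": 0, "x": 0, "y": 0, "z": 10, "fingers": -1},
    {"wx": 0, "wy": 0, "wz": 0, "x": 0, "y": 0, "z": 35, "fingers": -1},
    {"wx": 0, "wy": 0, "wz": 0, "x": 0, "y": 0, "z": 70, "fingers": -1},
    {"wx": 0, "wy": 0, "wz": 0, "x": 0, "y": 0, "z": 95, "fingers": -1},
    {"wx": 0, "wy": 0, "wz": 0, "x": 15, "y": -9, "z": 105, "fingers": -1},
    {"wx": 0, "wy": 0, "wz": -2, "x": 50, "y": -28, "z": 105, "fingers": -1},
    {"wx": 0, "wy": 0, "wz": -4, "x": 90, "y": -49, "z": 105, "fingers": -1},
    {"wx": 0, "wy": 0, "wz": -4, "x": 125, "y": -70, "z": 105, "fingers": -1},
    {"wx": 0, "wy": 0, "wz": -4, "x": 150, "y": -82, "z": 105, "fingers": -1},
    {"wx": 0, "wy": 0, "wz": -4, "x": 158.5, "y": -87, "z": 105, "fingers": -1},
    {"wx": 0, "wy": 0, "wz": -4, "x": 158.5, "y": -87, "z": 100, "fingers": -1},
    {"wx": 0, "wy": 0, "wz": -4, "x": 158.5, "y": -87, "z": 100, "fingers": -1}
  ]
}}

```text
time: 10.55
tool_pos: [0.61, -0.1978, 0.1472]
tcp_rot: [1.575, 0.924, -1.577]
wrist_force: [0.1, -0.2, -0.0]
width: 0.997
```

```bash
cat >> h.py <<'E'
from scipy.spatial.transform import Rotation as Ro
def st():
    s=monitor.read_state();y=Ro.from_rotvec(s['tcp_rot']).as_matrix()[:,1]
    print('t',s['time'],'pos',(s['tool_pos']*1000).round(1),'yaw %.1f'%np.degrees(np.arctan2(y[1],y[0])),'F',s['wrist_force'].round(1),'w',round(s['width'],3),'q6',s['q'][5].round(2))
E
python3 - <<'E'
from m import *
st()
c=cam('scene');blobs(c,'scene')
d=cam('top')
cv2.imwrite('pics/g3.png',cv2.resize(np.hstack([c['frame'][80:280,220:420],d['frame'][120:320,300:500]])[:,:,::-1],None,fx=2,fy=2))
E
```

```text
t 10.55 pos [ 610.  -197.8  147.2] yaw -29.3 F [ 0.1 -0.2 -0. ] w 0.997 q6 0.16
scene red [263. 161.] 148 z 0.066-0.088 rect c [ 612.7 -198.6] size [32.9 29.4] ang 65.7
scene red [336. 296.] 419 z 0.003-0.008 rect c [635.2 207.6] size [74.  76.4] ang 5.4
scene orange [197.  23.] 2459 z -0.186-0.074 rect c [  362.8 -1582.5] size [ 73.9 275.3] ang 23.5
scene orange [271.  20.] 217 z -0.084-0.038 rect c [ 287.8 -853.5] size [1474.6   19.5] ang 65.9
scene orange [359.  32.] 2511 z -0.209-0.081 rect c [ -23.3 -940.5] size [319.4 238.7] ang 4.1
scene orange [427.  39.] 441 z -0.221--0.200 rect c [ -892.7 -1149.7] size [427.7 161.4] ang 45.5
scene orange [331. 175.] 305 z 0.011-0.061 rect c [ 457.6 -102.3] size [29.2 46. ] ang 58.2
scene yellow [261. 145.] 134 z 0.003-0.008 rect c [ 550.5 -370.3] size [71.3 68.8] ang 64.1
scene yellow [468. 260.] 329 z 0.044-0.062 rect c [366.1 300.7] size [38.6 38.1] ang 26.2
scene green [316. 147.] 184 z 0.004-0.009 rect c [ 406.3 -273.5] size [116.4  73.8] ang 14.8
scene green [365. 221.] 218 z 0.037-0.046 rect c [475.6  81.7] size [84.4 37.8] ang 54.0
scene green [364. 237.] 104 z 0.004-0.026 rect c [499.8 114.3] size [ 5.7 37.3] ang 55.3
scene blue [360.  11.] 1007 z -0.183--0.073 rect c [ -684.  -1642.5] size [273.9 192.4] ang 18.7
scene blue [344.  25.] 131 z 0.081-0.085 rect c [-120.5 -949.8] size [ 62.6 130.1] ang 7.7
scene blue [188.  77.] 434 z 0.007-0.048 rect c [ 632.  -895.4] size [ 72.  136.8] ang 68.4
scene blue [331. 159.] 134 z 0.072-0.091 rect c [ 453.6 -110. ] size [32.2 29. ] ang 59.2
scene blue [331. 184.] 126 z 0.004-0.008 rect c [ 457.9 -106.6] size [67.4 77.1] ang 53.7
scene blue [345. 359.] 731 z 0.135-0.183 rect c [756.2 401.2] size [62.6  6.9] ang 37.2
scene purple [385. 194.] 284 z 0.008-0.046 rect c [359.5  14.7] size [84.  38.5] ang 41.5
scene purple [407. 287.] 1469 z 0.003-0.007 rect c [491.9 264.4] size [89.3 89.6] ang 4.5
```

View pics/g3.png

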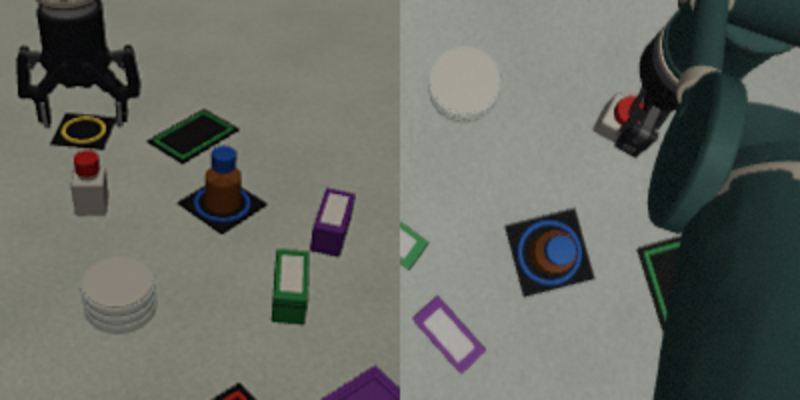

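The amber bottle stands centred in the blue ring at left crop (223,190), within about 1 mm. Next is the square bottle.

Emit:
{"api": "play_rows", "payload": {
  "deltas": [
    {"wx": 0, "wy": 0, "wz": 0, "x": 1.5, "y": -0.5, "z": -15, "fingers": -1},
    {"wx": 0, "wy": 0, "wz": 0, "x": 1.5, "y": -0.5, "z": -40, "fingers": -1},
    {"wx": 0, "wy": 0, "wz": 0, "x": 1.5, "y": -0.5, "z": -65, "fingers": -1},
    {"wx": 0, "wy": 0, "wz": 0, "x": 1.5, "y": -0.5, "z": -85, "fingers": -1},
    {"wx": 0, "wy": 0, "wz": 0, "x": 1.5, "y": -0.5, "z": -95, "fingers": -1},
    {"wx": 0, "wy": 0, "wz": 0, "x": 1.5, "y": -0.5, "z": -99, "fingers": -1},
    {"wx": 0, "wy": 0, "wz": 0, "x": 1.5, "y": -0.5, "z": -99, "fingers": 0},
    {"wx": 0, "wy": 0, "wz": 0, "x": 1.5, "y": -0.5, "z": -99, "fingers": 0.2},
    {"wx": 0, "wy": 0, "wz": 0, "x": 1.5, "y": -0.5, "z": -99, "fingers": 0.5},
    {"wx": 0, "wy": 0, "wz": 0, "x": 1.5, "y": -0.5, "z": -99, "fingers": 1},
    {"wx": 0, "wy": 0, "wz": 0, "x": 1.5, "y": -0.5, "z": -99, "fingers": 1},
    {"wx": 0, "wy": 0, "wz": 0, "x": 1.5, "y": -0.5, "z": -99, "fingers": 1},
    {"wx": 0, "wy": 0, "wz": 0, "x": 1.5, "y": -0.5, "z": -99, "fingers": 1}
  ]
}}

```text
time: 12.28
tool_pos: [0.6141, -0.1994, 0.0503]
tcp_rot: [1.576, 0.92, -1.574]
wrist_force: [-0.1, -0.7, 5.5]
width: 0.507
```

Run:
```python
from m import *
st()
c=cam('scene')
cv2.imwrite('pics/g4.png',cv2.resize(c['frame'][80:230,180:330][:,:,::-1],None,fx=3,fy=3))
```

```text
t 12.275 pos [ 614.1 -199.4   50.3] yaw -29.3 F [-0.1 -0.7  5.5] w 0.507 q6 0.16
```

View pics/g4.png

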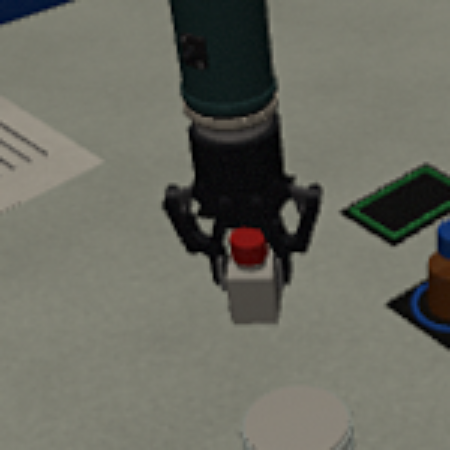

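Emit:
{"api": "play_rows", "payload": {
  "deltas": [
    {"wx": 0, "wy": 0, "wz": 0, "x": 0, "y": 0, "z": 8, "fingers": 1},
    {"wx": 0, "wy": 0, "wz": 0, "x": 0, "y": 0, "z": 25, "fingers": 1},
    {"wx": 0, "wy": 0, "wz": 0, "x": 0, "y": 0, "z": 55, "fingers": 1},
    {"wx": 0, "wy": 0, "wz": 0, "x": 0, "y": 5, "z": 82, "fingers": 1},
    {"wx": 0, "wy": 0, "wz": 0, "x": 1, "y": 22, "z": 98, "fingers": 1},
    {"wx": 0, "wy": 0, "wz": 3, "x": 2, "y": 52, "z": 105, "fingers": 1},
    {"wx": 0, "wy": 0, "wz": 7, "x": 4, "y": 90, "z": 105, "fingers": 1},
    {"wx": 0, "wy": 0, "wz": 11, "x": 6, "y": 130, "z": 105, "fingers": 1},
    {"wx": 0, "wy": 0, "wz": 15, "x": 8, "y": 170, "z": 105, "fingers": 1},
    {"wx": 0, "wy": 0, "wz": 19, "x": 10, "y": 210, "z": 105, "fingers": 1},
    {"wx": 0, "wy": 0, "wz": 23, "x": 12, "y": 250, "z": 105, "fingers": 1},
    {"wx": 0, "wy": 0, "wz": 27, "x": 14, "y": 290, "z": 105, "fingers": 1},
    {"wx": 0, "wy": 0, "wz": 31, "x": 17, "y": 330, "z": 105, "fingers": 1},
    {"wx": 0, "wy": 0, "wz": 34, "x": 19, "y": 365, "z": 105, "fingers": 1},
    {"wx": 0, "wy": 0, "wz": 34.5, "x": 20, "y": 390, "z": 97, "fingers": 1},
    {"wx": 0, "wy": 0, "wz": 34.5, "x": 21, "y": 404, "z": 85, "fingers": 1},
    {"wx": 0, "wy": 0, "wz": 34.5, "x": 21, "y": 407, "z": 70, "fingers": 1},
    {"wx": 0, "wy": 0, "wz": 34.5, "x": 21, "y": 407, "z": 60, "fingers": 1},
    {"wx": 0, "wy": 0, "wz": 34.5, "x": 21, "y": 407, "z": 60, "fingers": 1}
  ]
}}

```text
time: 14.7
tool_pos: [0.633, 0.2065, 0.107]
tcp_rot: [1.141, 1.252, -1.147]
wrist_force: [0.0, 0.7, -1.5]
width: 0.507
```

Run:
```python
from m import *
st()
c=cam('scene');blobs(c,'scene')
cv2.imwrite('pics/g5.png',cv2.resize(c['frame'][200:350,260:410][:,:,::-1],None,fx=3,fy=3))
```

```text
t 14.7 pos [633.  206.5 107. ] yaw 5.1 F [ 0.   0.7 -1.5] w 0.507 q6 0.19
scene red [341. 257.] 167 z 0.123-0.144 rect c [631.7 215. ] size [37.2 15.2] ang 18.6
scene red [335. 299.] 351 z 0.003-0.008 rect c [635.2 207.9] size [74.7 77.4] ang 6.0
scene orange [219.  21.] 4246 z -0.157-0.076 rect c [  259.2 -1521.2] size [209.9 421.6] ang 58.6
scene orange [330.  29.] 1215 z -0.209-0.082 rect c [ -21.6 -937.7] size [314.6 235.8] ang 6.8
scene orange [397.  42.] 449 z -0.217--0.200 rect c [-144.6 -619.4] size [2040.1  195.6] ang 49.5
scene orange [419.  46.] 103 z -0.223--0.200 rect c [ -784.3 -1117.3] size [238.6  49.5] ang 44.9
scene yellow [261. 145.] 135 z 0.003-0.008 rect c [ 550.2 -370.5] size [73.3 69.4] ang 58.5
scene yellow [468. 260.] 331 z 0.044-0.062 rect c [366.  300.8] size [37.7 38.4] ang 85.4
scene green [308. 150.] 105 z 0.003-0.008 rect c [ 421.  -270.3] size [88.8 75.6] ang 14.5
scene green [371. 217.] 76 z 0.040-0.046 rect c [502.3 135.8] size [199.4  22.2] ang 55.6
scene green [369. 238.] 31 z 0.005-0.026 rect c [487.6 122. ] size [2.3 8.4] ang 41.9
scene blue [354.  10.] 733 z -0.166--0.072 rect c [ -32.3 -824. ] size [2203.3  224. ] ang 53.0
scene blue [344.  25.] 130 z 0.081-0.085 rect c [-117.8 -946.9] size [ 58.5 134.9] ang 2.1
scene blue [188.  77.] 432 z 0.007-0.048 rect c [ 632.7 -895.6] size [ 69.  140.1] ang 67.6
scene blue [345. 359.] 735 z 0.135-0.183 rect c [756.2 401.3] size [62.9  7. ] ang 37.2
scene purple [385. 194.] 301 z 0.006-0.046 rect c [360.   15.4] size [80.4 38.6] ang 41.4
scene purple [407. 287.] 1470 z 0.003-0.007 rect c [491.  264.6] size [90.1 89.3] ang 6.1
```

View pics/g5.png

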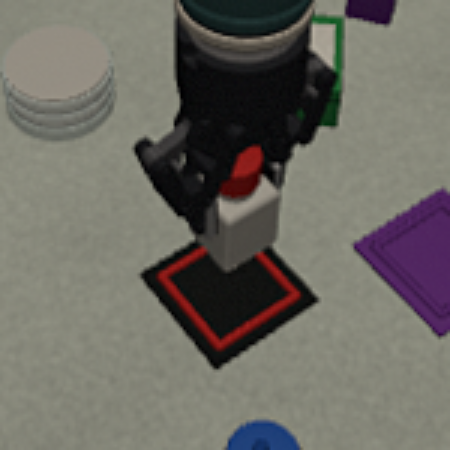

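Emit:
{"api": "play_rows", "payload": {
  "deltas": [
    {"wx": 0, "wy": 0, "wz": 0, "x": 1, "y": 1.5, "z": -10, "fingers": 1},
    {"wx": 0, "wy": 0, "wz": 0, "x": 1, "y": 1.5, "z": -25, "fingers": 1},
    {"wx": 0, "wy": 0, "wz": 0, "x": 1, "y": 1.5, "z": -38, "fingers": 1},
    {"wx": 0, "wy": 0, "wz": 0, "x": 1, "y": 1.5, "z": -46, "fingers": 1},
    {"wx": 0, "wy": 0, "wz": 0, "x": 1, "y": 1.5, "z": -49, "fingers": 1},
    {"wx": 0, "wy": 0, "wz": 0, "x": 1, "y": 1.5, "z": -51, "fingers": 1},
    {"wx": 0, "wy": 0, "wz": 0, "x": 1, "y": 1.5, "z": -52, "fingers": 1},
    {"wx": 0, "wy": 0, "wz": 0, "x": 1, "y": 1.5, "z": -52, "fingers": 1}
  ]
}}

```text
time: 15.75
tool_pos: [0.6354, 0.2095, 0.0575]
tcp_rot: [1.143, 1.25, -1.142]
wrist_force: [-1.2, 0.8, -1.2]
width: 0.507
```

Emit:
{"api": "play_rows", "payload": {
  "deltas": [
    {"wx": 0, "wy": 0, "wz": 0, "x": -1, "y": -1, "z": -0.5, "fingers": 1},
    {"wx": 0, "wy": 0, "wz": 0, "x": -1, "y": -1, "z": -1, "fingers": 1},
    {"wx": 0, "wy": 0, "wz": 0, "x": -1, "y": -1, "z": -1.5, "fingers": 1},
    {"wx": 0, "wy": 0, "wz": 0, "x": -1, "y": -1, "z": -1.5, "fingers": 1}
  ]
}}

```text
time: 16.25
tool_pos: [0.6341, 0.2084, 0.0555]
tcp_rot: [1.143, 1.25, -1.143]
wrist_force: [-0.2, -0.2, -1.9]
width: 0.504
```

Emit:
{"api": "play_rows", "payload": {
  "deltas": [
    {"wx": 0, "wy": 0, "wz": 0, "x": 0, "y": 0, "z": -0.7, "fingers": 1},
    {"wx": 0, "wy": 0, "wz": 0, "x": 0, "y": 0, "z": -1.2, "fingers": 1},
    {"wx": 0, "wy": 0, "wz": 0, "x": 0, "y": 0, "z": -1.2, "fingers": 1}
  ]
}}

```text
time: 16.62
tool_pos: [0.6341, 0.2085, 0.0543]
tcp_rot: [1.143, 1.25, -1.143]
wrist_force: [-0.3, -0.5, -1.4]
width: 0.509
```

Emit:
{"api": "play_rows", "payload": {
  "deltas": [
    {"wx": 0, "wy": 0, "wz": 0, "x": 0, "y": 0, "z": -0.6, "fingers": 1},
    {"wx": 0, "wy": 0, "wz": 0, "x": 0, "y": 0, "z": -0.9, "fingers": 1},
    {"wx": 0, "wy": 0, "wz": 0, "x": 0, "y": 0, "z": -0.9, "fingers": 1}
  ]
}}

```text
time: 17.0
tool_pos: [0.6341, 0.2084, 0.0543]
tcp_rot: [1.143, 1.25, -1.143]
wrist_force: [-3.1, -1.1, 5.2]
width: 0.512
```

Contact with the pad. I'll release and move to above the slide box.

Emit:
{"api": "play_rows", "payload": {
  "deltas": [
    {"wx": 0, "wy": 0, "wz": 0, "x": 0, "y": 0, "z": 0.2, "fingers": 0},
    {"wx": 0, "wy": 0, "wz": 0, "x": 0, "y": 0, "z": 0.2, "fingers": -0.5},
    {"wx": 0, "wy": 0, "wz": 0, "x": 0, "y": 0, "z": 0.2, "fingers": -1},
    {"wx": 0, "wy": 0, "wz": 0, "x": 0, "y": 0, "z": 0.2, "fingers": -1},
    {"wx": 0, "wy": 0, "wz": 0, "x": 0, "y": 0, "z": 0.2, "fingers": -1},
    {"wx": 0, "wy": 0, "wz": 0, "x": 0, "y": 0, "z": 10, "fingers": -1},
    {"wx": 0, "wy": 0, "wz": 0, "x": 0, "y": 0, "z": 35, "fingers": -1},
    {"wx": 0, "wy": 0, "wz": 0, "x": 0, "y": 0, "z": 70, "fingers": -1},
    {"wx": 0, "wy": 0, "wz": 0, "x": 0, "y": 0, "z": 95, "fingers": -1},
    {"wx": 0, "wy": 0, "wz": -3, "x": -12, "y": -9, "z": 105, "fingers": -1},
    {"wx": 0, "wy": 0, "wz": -11, "x": -40, "y": -32, "z": 105, "fingers": -1},
    {"wx": 0, "wy": 0, "wz": -20, "x": -75, "y": -59, "z": 100, "fingers": -1},
    {"wx": 0, "wy": 0, "wz": -29, "x": -110, "y": -87, "z": 85, "fingers": -1},
    {"wx": 0, "wy": 0, "wz": -37, "x": -140, "y": -111, "z": 65, "fingers": -1},
    {"wx": 0, "wy": 0, "wz": -42, "x": -156, "y": -124, "z": 50, "fingers": -1},
    {"wx": 0, "wy": 0, "wz": -42, "x": -160.5, "y": -127, "z": 45, "fingers": -1},
    {"wx": 0, "wy": 0, "wz": -42, "x": -160.5, "y": -127, "z": 45, "fingers": -1}
  ]
}}

```text
time: 19.12
tool_pos: [0.4742, 0.0816, 0.0991]
tcp_rot: [1.665, 0.834, -1.663]
wrist_force: [-0.4, -0.3, 0.3]
width: 1.0
```

Run:
```python
from m import *
st()
c=cam('scene');blobs(c,'scene')
d=cam('top')
cv2.imwrite('pics/g6.png',cv2.resize(np.hstack([c['frame'][150:350,260:460],d['frame'][100:300,180:380]])[:,:,::-1],None,fx=2,fy=2))
```

```text
t 19.125 pos [474.2  81.6  99.1] yaw -36.8 F [-0.4 -0.3  0.3] w 1.0 q6 0.76
scene red [337. 273.] 282 z 0.073-0.091 rect c [633.9 208.4] size [32.  31.8] ang 11.0
scene red [335. 301.] 295 z 0.004-0.008 rect c [635.1 207.5] size [74.  76.8] ang 5.5
scene orange [219.  21.] 4248 z -0.156-0.076 rect c [  248.6 -1520.6] size [213.9 437.5] ang 59.8
scene orange [325.  27.] 1017 z -0.211-0.083 rect c [ -48.  -933.2] size [326.7 210.4] ang 29.3
scene orange [401.  30.] 299 z -0.207--0.200 rect c [-262.  -745.8] size [2068.2  133.8] ang 47.4
scene orange [422.  34.] 116 z -0.208--0.199 rect c [ -857.5 -1178.6] size [427.6  70. ] ang 45.3
scene orange [441.  38.] 29 z -0.228--0.204 rect c [-1000.5 -1171.4] size [91.4 12.6] ang 19.5
scene orange [330. 175.] 281 z 0.010-0.061 rect c [493.9 -47.8] size [163.7  43.2] ang 57.6
scene yellow [261. 145.] 134 z 0.004-0.008 rect c [ 550.7 -370.4] size [73.6 68.8] ang 65.9
scene yellow [468. 260.] 331 z 0.043-0.061 rect c [366.1 300.3] size [38.7 37.9] ang 81.4
scene green [316. 147.] 188 z 0.004-0.008 rect c [ 408.  -274.3] size [117.2  75.2] ang 16.7
[... 290 characters left out ...]
.  25.] 130 z 0.081-0.085 rect c [-122.2 -946.5] size [ 63.4 125.1] ang 5.6
scene blue [188.  77.] 432 z 0.007-0.048 rect c [ 631.5 -895.1] size [ 68.7 137.3] ang 69.4
scene blue [331. 159.] 134 z 0.071-0.092 rect c [ 453.1 -110.8] size [32.  29.1] ang 58.7
scene blue [324. 185.] 85 z 0.004-0.008 rect c [ 475.4 -108.4] size [34.9 76.8] ang 4.5
scene blue [345. 359.] 734 z 0.135-0.183 rect c [756.6 401.7] size [61.5  7. ] ang 36.9
scene purple [394. 180.] 26 z 0.043-0.093 rect c [424.7 103.5] size [7.5 1.4] ang 29.1
scene purple [381. 198.] 160 z 0.004-0.045 rect c [381.5  26.1] size [34.  25.9] ang 43.8
scene purple [407. 287.] 1469 z 0.003-0.007 rect c [491.4 264.4] size [89.4 89.2] ang 4.1
```

View pics/g6.png

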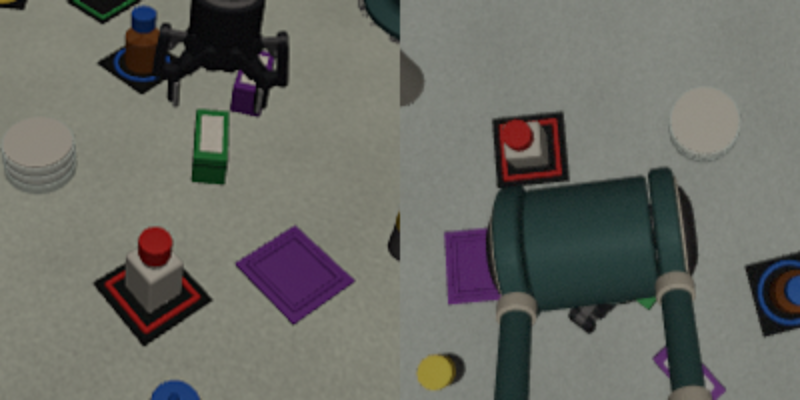

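The square bottle stands aligned and centred in the red outline, with its cap at left crop (155,245) and measured at (634,208). Next I'll lower onto the green box at (211,145).

Emit:
{"api": "play_rows", "payload": {
  "deltas": [
    {"wx": 0, "wy": 0, "wz": 0, "x": 0, "y": 0, "z": -12, "fingers": -1},
    {"wx": 0, "wy": 0, "wz": 0, "x": 0, "y": 0, "z": -32, "fingers": -1},
    {"wx": 0, "wy": 0, "wz": 0, "x": 0, "y": 0, "z": -52, "fingers": -1},
    {"wx": 0, "wy": 0, "wz": 0, "x": 0, "y": 0, "z": -63, "fingers": -1},
    {"wx": 0, "wy": 0, "wz": 0, "x": 0, "y": 0, "z": -67, "fingers": -1},
    {"wx": 0, "wy": 0, "wz": 0, "x": 0, "y": 0, "z": -67, "fingers": 0},
    {"wx": 0, "wy": 0, "wz": 0, "x": 0, "y": 0, "z": -67, "fingers": 0.2},
    {"wx": 0, "wy": 0, "wz": 0, "x": 0, "y": 0, "z": -67, "fingers": 0.5},
    {"wx": 0, "wy": 0, "wz": 0, "x": 0, "y": 0, "z": -67, "fingers": 1},
    {"wx": 0, "wy": 0, "wz": 0, "x": 0, "y": 0, "z": -67, "fingers": 1},
    {"wx": 0, "wy": 0, "wz": 0, "x": 0, "y": 0, "z": -67, "fingers": 1},
    {"wx": 0, "wy": 0, "wz": 0, "x": 0, "y": 0, "z": -67, "fingers": 1}
  ]
}}

```text
time: 20.72
tool_pos: [0.4745, 0.0815, 0.0323]
tcp_rot: [1.666, 0.832, -1.663]
wrist_force: [0.2, 0.3, 5.1]
width: 0.469
```

Run:
```python
from m import *
st()
c=cam('scene')
cv2.imwrite('pics/g7.png',cv2.resize(c['frame'][130:280,280:430][:,:,::-1],None,fx=3,fy=3))
```

```text
t 20.725 pos [474.5  81.5  32.3] yaw -36.8 F [0.2 0.3 5.1] w 0.469 q6 0.76
```

View pics/g7.png

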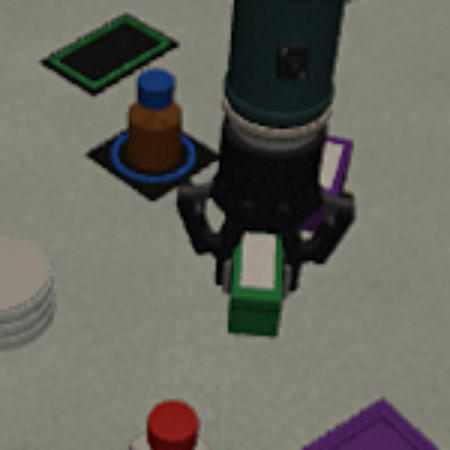

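Emit:
{"api": "play_rows", "payload": {
  "deltas": [
    {"wx": 0, "wy": 0, "wz": 0, "x": 0, "y": 0, "z": 8, "fingers": 1},
    {"wx": 0, "wy": 0, "wz": 0, "x": 0, "y": 0, "z": 25, "fingers": 1},
    {"wx": 0, "wy": 0, "wz": 0, "x": 0, "y": 0, "z": 58, "fingers": 1},
    {"wx": 0, "wy": 0, "wz": 0, "x": 0, "y": 0, "z": 95, "fingers": 1},
    {"wx": 0, "wy": 0, "wz": 0, "x": -2, "y": -8, "z": 128, "fingers": 1},
    {"wx": 0, "wy": 0, "wz": -3, "x": -5, "y": -26, "z": 148, "fingers": 1},
    {"wx": 0, "wy": 0, "wz": -7, "x": -11, "y": -58, "z": 155, "fingers": 1},
    {"wx": 0, "wy": 0, "wz": -11, "x": -19, "y": -98, "z": 155, "fingers": 1},
    {"wx": 0, "wy": 0, "wz": -15, "x": -26, "y": -138, "z": 155, "fingers": 1},
    {"wx": 0, "wy": 0, "wz": -20, "x": -34, "y": -178, "z": 155, "fingers": 1},
    {"wx": 0, "wy": 0, "wz": -25, "x": -41, "y": -218, "z": 155, "fingers": 1},
    {"wx": 0, "wy": 0, "wz": -30, "x": -49, "y": -258, "z": 155, "fingers": 1},
    {"wx": 0, "wy": 0, "wz": -34, "x": -56, "y": -298, "z": 155, "fingers": 1},
    {"wx": 0, "wy": 0, "wz": -37, "x": -63, "y": -330, "z": 145, "fingers": 1},
    {"wx": 0, "wy": 0, "wz": -38, "x": -66.5, "y": -350, "z": 125, "fingers": 1},
    {"wx": 0, "wy": 0, "wz": -38, "x": -67.5, "y": -355.5, "z": 100, "fingers": 1},
    {"wx": 0, "wy": 0, "wz": -38, "x": -67.5, "y": -355.5, "z": 75, "fingers": 1},
    {"wx": 0, "wy": 0, "wz": -38, "x": -67.5, "y": -355.5, "z": 60, "fingers": 1},
    {"wx": 0, "wy": 0, "wz": -38, "x": -67.5, "y": -355.5, "z": 55, "fingers": 1},
    {"wx": 0, "wy": 0, "wz": -38, "x": -67.5, "y": -355.5, "z": 55, "fingers": 1}
  ]
}}

```text
time: 23.28
tool_pos: [0.4064, -0.274, 0.0869]
tcp_rot: [2.08, 0.277, -2.08]
wrist_force: [0.0, 0.3, -1.4]
width: 0.464
```

Run:
```python
from m import *
st()
c=cam('scene')
cv2.imwrite('pics/g8.png',cv2.resize(c['frame'][70:220,240:390][:,:,::-1],None,fx=3,fy=3))
```

```text
t 23.275 pos [ 406.4 -274.    86.9] yaw -74.8 F [ 0.   0.3 -1.4] w 0.464 q6 0.66
```

View pics/g8.png

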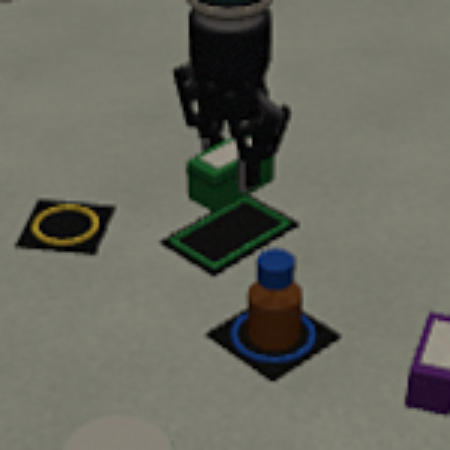

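The box is held level above the green outline at (230,180). Lowering.

Emit:
{"api": "play_rows", "payload": {
  "deltas": [
    {"wx": 0, "wy": 0, "wz": 0, "x": 0, "y": 0, "z": -10, "fingers": 1},
    {"wx": 0, "wy": 0, "wz": 0, "x": 0, "y": 0, "z": -25, "fingers": 1},
    {"wx": 0, "wy": 0, "wz": 0, "x": 0, "y": 0, "z": -38, "fingers": 1},
    {"wx": 0, "wy": 0, "wz": 0, "x": 0, "y": 0, "z": -45, "fingers": 1},
    {"wx": 0, "wy": 0, "wz": 0, "x": 0, "y": 0, "z": -48, "fingers": 1},
    {"wx": 0, "wy": 0, "wz": 0, "x": 0, "y": 0, "z": -49, "fingers": 1},
    {"wx": 0, "wy": 0, "wz": 0, "x": 0, "y": 0, "z": -49.5, "fingers": 1},
    {"wx": 0, "wy": 0, "wz": 0, "x": 0, "y": 0, "z": -50, "fingers": 1},
    {"wx": 0, "wy": 0, "wz": 0, "x": 0, "y": 0, "z": -50, "fingers": 1}
  ]
}}

```text
time: 24.45
tool_pos: [0.4063, -0.2742, 0.0367]
tcp_rot: [2.08, 0.276, -2.08]
wrist_force: [1.0, 0.2, -2.0]
width: 0.461
```

Emit:
{"api": "play_rows", "payload": {
  "deltas": [
    {"wx": 0, "wy": 0, "wz": 0, "x": 0, "y": 0, "z": -0.5, "fingers": 1},
    {"wx": 0, "wy": 0, "wz": 0, "x": 0, "y": 0, "z": -0.8, "fingers": 1},
    {"wx": 0, "wy": 0, "wz": 0, "x": 0, "y": 0, "z": -0.8, "fingers": 1}
  ]
}}

```text
time: 24.82
tool_pos: [0.4063, -0.2742, 0.0363]
tcp_rot: [2.08, 0.277, -2.08]
wrist_force: [-2.5, 2.1, 4.7]
width: 0.462
```

Emit:
{"api": "play_rows", "payload": {
  "deltas": [
    {"wx": 0, "wy": 0, "wz": 0, "x": 0, "y": 0, "z": 0.2, "fingers": 0},
    {"wx": 0, "wy": 0, "wz": 0, "x": 0, "y": 0, "z": 0.2, "fingers": -0.5},
    {"wx": 0, "wy": 0, "wz": 0, "x": 0, "y": 0, "z": 0.2, "fingers": -1},
    {"wx": 0, "wy": 0, "wz": 0, "x": 0, "y": 0, "z": 0.2, "fingers": -1},
    {"wx": 0, "wy": 0, "wz": 0, "x": 0, "y": 0, "z": 0.2, "fingers": -1},
    {"wx": 0, "wy": 0, "wz": 0, "x": 0, "y": 0, "z": 12, "fingers": -1},
    {"wx": 0, "wy": 0, "wz": 0, "x": 0, "y": 0, "z": 45, "fingers": -1},
    {"wx": 0, "wy": 0, "wz": 0, "x": 0, "y": 0, "z": 90, "fingers": -1},
    {"wx": 0, "wy": 0, "wz": 2, "x": 5, "y": 10, "z": 125, "fingers": -1},
    {"wx": 0, "wy": 0, "wz": 8, "x": 20, "y": 40, "z": 140, "fingers": -1},
    {"wx": 0, "wy": 0, "wz": 16, "x": 38, "y": 85, "z": 140, "fingers": -1},
    {"wx": 0, "wy": 0, "wz": 24, "x": 52, "y": 135, "z": 140, "fingers": -1},
    {"wx": 0, "wy": 0, "wz": 32, "x": 60, "y": 185, "z": 140, "fingers": -1},
    {"wx": 0, "wy": 0, "wz": 40, "x": 65, "y": 235, "z": 140, "fingers": -1},
    {"wx": 0, "wy": 0, "wz": 48, "x": 65, "y": 285, "z": 140, "fingers": -1},
    {"wx": 0, "wy": 0, "wz": 56, "x": 58, "y": 335, "z": 140, "fingers": -1},
    {"wx": 0, "wy": 0, "wz": 62, "x": 45, "y": 380, "z": 140, "fingers": -1},
    {"wx": 0, "wy": 0, "wz": 68, "x": 28, "y": 425, "z": 140, "fingers": -1},
    {"wx": 0, "wy": 0, "wz": 72, "x": 8, "y": 470, "z": 135, "fingers": -1},
    {"wx": 0, "wy": 0, "wz": 75, "x": -10, "y": 510, "z": 120, "fingers": -1}
  ]
}}

```text
time: 27.32
tool_pos: [0.3963, 0.238, 0.1575]
tcp_rot: [1.209, 1.21, -1.202]
wrist_force: [0.2, 0.8, 0.3]
width: 1.001
```

Run:
```python
from m import *
st()
c=cam('top');blobs(c,'top');c=cam('scene');blobs(c,'scene')
cv2.imwrite('pics/g9.png',cv2.resize(c['frame'][100:300,240:500][:,:,::-1],None,fx=3,fy=3))
```

```text
t 27.325 pos [396.3 238.  157.5] yaw 0.3 F [0.2 0.8 0.3] w 1.001 q6 0.48
top red [243. 173.] 487 z 0.002-0.090 rect c [632.1 207.6] size [31.8 31.7] ang 84.3
top orange [374. 247.] 152 z 0.004-0.059 rect c [ 450.7 -107. ] size [47.7 39.1] ang 12.5
top yellow [477. 206.] 282 z 0.001-0.006 rect c [ 547.1 -370.1] size [69.2 70.7] ang 41.3
top green [443. 265.] 627 z 0.002-0.048 rect c [ 405.  -273.3] size [83.8 40.6] ang 15.1
top blue [151. 116.] 397 z 0.131-0.181 rect c [755.2 401.6] size [62.2  6. ] ang 37.8
top blue [376. 245.] 486 z 0.002-0.090 rect c [ 450.7 -110.7] size [31.6 31. ] ang 89.2
top purple [223. 230.] 1106 z 0.001-0.006 rect c [489.6 264.1] size [87.7 88.8] ang 5.2
top purple [324. 287.] 280 z 0.041-0.045 rect c [357.9  13.7] size [83.3 38.7] ang 41.5
scene red [337. 273.] 282 z 0.072-0.091 rect c [633.9 208.6] size [32.  32.9] ang 3.1
scene red [335. 301.] 295 z 0.003-0.008 rect c [635.1 207.7] size [73.8 75.9] ang 5.7
scene orange [219.  21.] 4243 z -0.157-0.076 rect c [  248.9 -1521.1] size [218.7 437.2] ang 60.0
scene orange [359.  32.] 2510 z -0.209-0.081 rect c [
[... 532 characters left out ...]
 z -0.182--0.073 rect c [ -686.9 -1639.1] size [280.  193.3] ang 18.9
scene blue [344.  25.] 130 z 0.081-0.085 rect c [-117.2 -948.7] size [ 63.6 140.7] ang 4.9
scene blue [188.  77.] 431 z 0.007-0.048 rect c [ 630.2 -898.2] size [ 69.2 139.1] ang 69.9
scene blue [332. 159.] 132 z 0.072-0.092 rect c [ 453.1 -110.6] size [29.7 30.3] ang 52.3
scene blue [331. 184.] 125 z 0.004-0.009 rect c [ 457.4 -106.5] size [66.3 75.8] ang 57.8
scene blue [345. 359.] 730 z 0.135-0.183 rect c [756.1 401.1] size [62.8  7.2] ang 37.0
scene purple [385. 194.] 280 z 0.008-0.046 rect c [360.6  16. ] size [82.8 38.4] ang 41.6
scene purple [407. 287.] 1470 z 0.003-0.007 rect c [491.5 264.2] size [89.7 89. ] ang 4.8
```

View pics/g9.png

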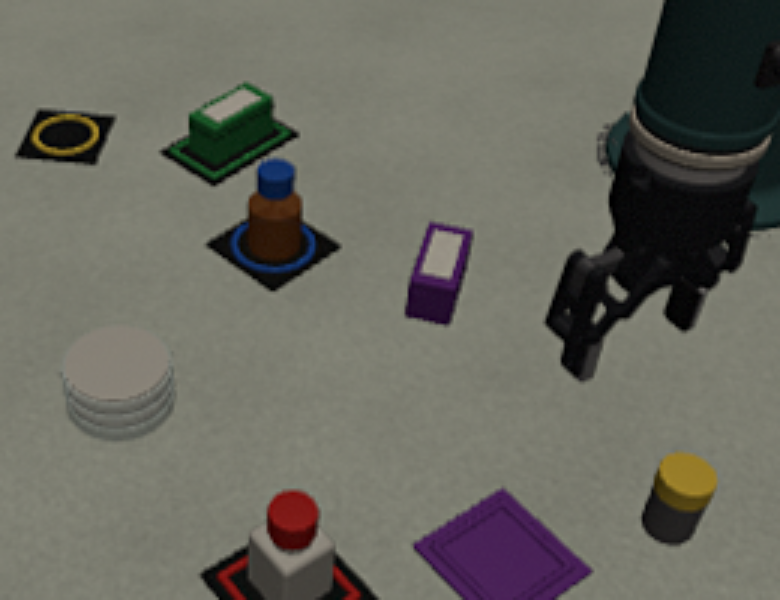

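The slide box sits inside and square to the green outline at (232,125), and the top camera agrees to within 0.5 mm. Next is the lens case at (680,497).

Emit:
{"api": "play_rows", "payload": {
  "deltas": [
    {"wx": 0, "wy": 0, "wz": 0, "x": -12, "y": 25, "z": -15, "fingers": -1},
    {"wx": 0, "wy": 0, "wz": 0, "x": -24, "y": 48, "z": -30, "fingers": -1},
    {"wx": 0, "wy": 0, "wz": 0, "x": -29, "y": 59, "z": -42, "fingers": -1},
    {"wx": 0, "wy": 0, "wz": 0, "x": -30.5, "y": 62.5, "z": -50, "fingers": -1},
    {"wx": 0, "wy": 0, "wz": 0, "x": -30.5, "y": 62.5, "z": -52, "fingers": -1},
    {"wx": 0, "wy": 0, "wz": 0, "x": -30.5, "y": 62.5, "z": -52, "fingers": -1}
  ]
}}

```text
time: 28.18
tool_pos: [0.3661, 0.2979, 0.1038]
tcp_rot: [1.208, 1.21, -1.208]
wrist_force: [0.3, -0.1, 0.6]
width: 1.002
```

Emit:
{"api": "play_rows", "payload": {
  "deltas": [
    {"wx": 0, "wy": 0, "wz": 0, "x": 0, "y": 2, "z": -12, "fingers": -1},
    {"wx": 0, "wy": 0, "wz": 0, "x": 0, "y": 2, "z": -30, "fingers": -1},
    {"wx": 0, "wy": 0, "wz": 0, "x": 0, "y": 2, "z": -45, "fingers": -1},
    {"wx": 0, "wy": 0, "wz": 0, "x": 0, "y": 2, "z": -52, "fingers": -1},
    {"wx": 0, "wy": 0, "wz": 0, "x": 0, "y": 2, "z": -54, "fingers": -1},
    {"wx": 0, "wy": 0, "wz": 0, "x": 0, "y": 2, "z": -54, "fingers": 0},
    {"wx": 0, "wy": 0, "wz": 0, "x": 0, "y": 2, "z": -54, "fingers": 0.2},
    {"wx": 0, "wy": 0, "wz": 0, "x": 0, "y": 2, "z": -54, "fingers": 0.5},
    {"wx": 0, "wy": 0, "wz": 0, "x": 0, "y": 2, "z": -54, "fingers": 1},
    {"wx": 0, "wy": 0, "wz": 0, "x": 0, "y": 2, "z": -54, "fingers": 1},
    {"wx": 0, "wy": 0, "wz": 0, "x": 0, "y": 2, "z": -54, "fingers": 1},
    {"wx": 0, "wy": 0, "wz": 0, "x": 0, "y": 2, "z": -54, "fingers": 1}
  ]
}}

```text
time: 29.68
tool_pos: [0.3661, 0.3008, 0.0504]
tcp_rot: [1.208, 1.21, -1.206]
wrist_force: [0.5, -0.3, 5.5]
width: 0.454
```

Run:
```python
from m import *
st()
c=cam('scene')
cv2.imwrite('pics/g10.png',cv2.resize(c['frame'][160:310,390:540][:,:,::-1],None,fx=3,fy=3))
```

```text
t 29.675 pos [366.1 300.8  50.4] yaw 0.2 F [ 0.5 -0.3  5.5] w 0.454 q6 0.63
```

View pics/g10.png

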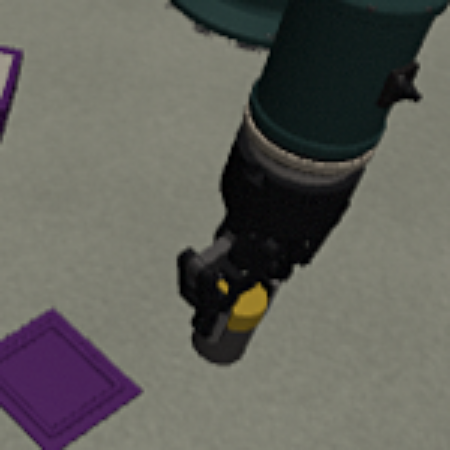

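Emit:
{"api": "play_rows", "payload": {
  "deltas": [
    {"wx": 0, "wy": 0, "wz": 0, "x": 0, "y": 0, "z": 8, "fingers": 1},
    {"wx": 0, "wy": 0, "wz": 0, "x": 0, "y": 0, "z": 25, "fingers": 1},
    {"wx": 0, "wy": 0, "wz": 0, "x": 0, "y": 0, "z": 58, "fingers": 1},
    {"wx": 0, "wy": 0, "wz": 0, "x": 1, "y": -3, "z": 95, "fingers": 1},
    {"wx": 0, "wy": 0, "wz": 0, "x": 4, "y": -14, "z": 128, "fingers": 1},
    {"wx": 0, "wy": 0, "wz": 0, "x": 9, "y": -35, "z": 148, "fingers": 1},
    {"wx": 0, "wy": 0, "wz": 0, "x": 18, "y": -66, "z": 155, "fingers": 1},
    {"wx": 0, "wy": 0, "wz": 0, "x": 29, "y": -106, "z": 155, "fingers": 1},
    {"wx": 0, "wy": 0, "wz": 0, "x": 41, "y": -150, "z": 155, "fingers": 1},
    {"wx": 0, "wy": 0, "wz": 0, "x": 53, "y": -195, "z": 155, "fingers": 1},
    {"wx": 0, "wy": 0, "wz": 0, "x": 65, "y": -240, "z": 155, "fingers": 1},
    {"wx": 0, "wy": 0, "wz": 0, "x": 77, "y": -285, "z": 155, "fingers": 1},
    {"wx": 0, "wy": 0, "wz": 0, "x": 90, "y": -330, "z": 155, "fingers": 1},
    {"wx": 0, "wy": 0, "wz": 0, "x": 102, "y": -375, "z": 155, "fingers": 1},
    {"wx": 0, "wy": 0, "wz": 0, "x": 114, "y": -420, "z": 155, "fingers": 1},
    {"wx": 0, "wy": 0, "wz": 0, "x": 126, "y": -465, "z": 155, "fingers": 1},
    {"wx": 0, "wy": 0, "wz": 0, "x": 139, "y": -510, "z": 155, "fingers": 1},
    {"wx": 0, "wy": 0, "wz": 0, "x": 150, "y": -552, "z": 155, "fingers": 1},
    {"wx": 0, "wy": 0, "wz": 0, "x": 160, "y": -588, "z": 155, "fingers": 1},
    {"wx": 0, "wy": 0, "wz": 0, "x": 167, "y": -614, "z": 150, "fingers": 1}
  ]
}}

```text
time: 32.22
tool_pos: [0.5331, -0.3155, 0.201]
tcp_rot: [1.208, 1.208, -1.207]
wrist_force: [-0.3, -0.5, -1.1]
width: 0.454
```

Emit:
{"api": "play_rows", "payload": {
  "deltas": [
    {"wx": 0, "wy": 0, "wz": 0, "x": 6, "y": -25, "z": -10, "fingers": 1},
    {"wx": 0, "wy": 0, "wz": 0, "x": 12, "y": -45, "z": -28, "fingers": 1},
    {"wx": 0, "wy": 0, "wz": 0, "x": 15, "y": -55, "z": -50, "fingers": 1},
    {"wx": 0, "wy": 0, "wz": 0, "x": 15.5, "y": -57, "z": -72, "fingers": 1},
    {"wx": 0, "wy": 0, "wz": 0, "x": 15.5, "y": -57, "z": -90, "fingers": 1},
    {"wx": 0, "wy": 0, "wz": 0, "x": 15.5, "y": -57, "z": -100, "fingers": 1},
    {"wx": 0, "wy": 0, "wz": 0, "x": 15.5, "y": -57, "z": -103, "fingers": 1},
    {"wx": 0, "wy": 0, "wz": 0, "x": 15.5, "y": -57, "z": -103, "fingers": 1}
  ]
}}

```text
time: 33.22
tool_pos: [0.5485, -0.3705, 0.0971]
tcp_rot: [1.207, 1.21, -1.207]
wrist_force: [0.3, -0.6, -1.1]
width: 0.456
```

Run:
```python
from m import *
st()
c=cam('scene')
cv2.imwrite('pics/g11.png',cv2.resize(c['frame'][50:200,200:350][:,:,::-1],None,fx=3,fy=3))
```

```text
t 33.225 pos [ 548.5 -370.5   97.1] yaw 0.2 F [ 0.3 -0.6 -1.1] w 0.456 q6 -0.63
```

View pics/g11.png

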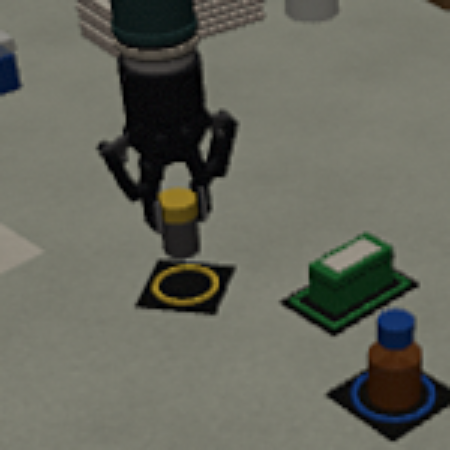

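The lens case hangs upright above the yellow ring at (180,225). Lowering; contact is expected near TCP z of 54 mm.

Emit:
{"api": "play_rows", "payload": {
  "deltas": [
    {"wx": 0, "wy": 0, "wz": 0, "x": 0.3, "y": 0.3, "z": -10, "fingers": 1},
    {"wx": 0, "wy": 0, "wz": 0, "x": 0.3, "y": 0.3, "z": -24, "fingers": 1},
    {"wx": 0, "wy": 0, "wz": 0, "x": 0.3, "y": 0.3, "z": -34, "fingers": 1},
    {"wx": 0, "wy": 0, "wz": 0, "x": 0.3, "y": 0.3, "z": -39, "fingers": 1},
    {"wx": 0, "wy": 0, "wz": 0, "x": 0.3, "y": 0.3, "z": -41, "fingers": 1},
    {"wx": 0, "wy": 0, "wz": 0, "x": 0.3, "y": 0.3, "z": -42, "fingers": 1},
    {"wx": 0, "wy": 0, "wz": 0, "x": 0.3, "y": 0.3, "z": -42, "fingers": 1}
  ]
}}

```text
time: 34.15
tool_pos: [0.5486, -0.3705, 0.055]
tcp_rot: [1.207, 1.21, -1.207]
wrist_force: [0.1, 0.2, -1.4]
width: 0.456
```

Emit:
{"api": "play_rows", "payload": {
  "deltas": [
    {"wx": 0, "wy": 0, "wz": 0, "x": 0, "y": 0.3, "z": -0.5, "fingers": 1},
    {"wx": 0, "wy": 0, "wz": 0, "x": 0, "y": 0.3, "z": -1, "fingers": 1},
    {"wx": 0, "wy": 0, "wz": 0, "x": 0, "y": 0.3, "z": -1, "fingers": 1}
  ]
}}

```text
time: 34.52
tool_pos: [0.5487, -0.3702, 0.0545]
tcp_rot: [1.207, 1.21, -1.207]
wrist_force: [-1.4, 0.3, 4.0]
width: 0.457
```

Contact. Releasing and moving clear.

Emit:
{"api": "play_rows", "payload": {
  "deltas": [
    {"wx": 0, "wy": 0, "wz": 0, "x": 0, "y": 0, "z": 0.2, "fingers": 0},
    {"wx": 0, "wy": 0, "wz": 0, "x": 0, "y": 0, "z": 0.2, "fingers": -0.5},
    {"wx": 0, "wy": 0, "wz": 0, "x": 0, "y": 0, "z": 0.2, "fingers": -1},
    {"wx": 0, "wy": 0, "wz": 0, "x": 0, "y": 0, "z": 0.2, "fingers": -1},
    {"wx": 0, "wy": 0, "wz": 0, "x": 0, "y": 0, "z": 0.2, "fingers": -1},
    {"wx": 0, "wy": 0, "wz": 0, "x": 0, "y": 0, "z": 12, "fingers": -1},
    {"wx": 0, "wy": 0, "wz": 0, "x": 0, "y": 0, "z": 45, "fingers": -1},
    {"wx": 0, "wy": 0, "wz": 0, "x": 0, "y": 0, "z": 90, "fingers": -1},
    {"wx": 0, "wy": 0, "wz": 0, "x": 0, "y": -10, "z": 130, "fingers": -1},
    {"wx": 0, "wy": 0, "wz": 0, "x": -10, "y": -40, "z": 160, "fingers": -1},
    {"wx": 0, "wy": 0, "wz": 0, "x": -30, "y": -80, "z": 180, "fingers": -1},
    {"wx": 0, "wy": 0, "wz": 0, "x": -55, "y": -120, "z": 190, "fingers": -1},
    {"wx": 0, "wy": 0, "wz": 0, "x": -80, "y": -160, "z": 190, "fingers": -1},
    {"wx": 0, "wy": 0, "wz": 0, "x": -110, "y": -200, "z": 190, "fingers": -1},
    {"wx": 0, "wy": 0, "wz": 0, "x": -140, "y": -235, "z": 190, "fingers": -1},
    {"wx": 0, "wy": 0, "wz": 0, "x": -160, "y": -255, "z": 190, "fingers": -1},
    {"wx": 0, "wy": 0, "wz": 0, "x": -160, "y": -255, "z": 190, "fingers": -1},
    {"wx": 0, "wy": 0, "wz": 0, "x": -160, "y": -255, "z": 190, "fingers": -1}
  ]
}}

```text
time: 36.78
tool_pos: [0.389, -0.6242, 0.2439]
tcp_rot: [1.208, 1.211, -1.206]
wrist_force: [0.8, 0.8, 0.6]
width: 0.998
```

Run:
```python
from m import *
st()
for n in('top','scene'):
    c=cam(n,f'pics/{n}_end.png');blobs(c,n)
    W=world(c).reshape(-1,3);W=W[~np.isnan(W[:,0])]
    P=W[(np.hypot(W[:,0]-.658,W[:,1]+.01)<.08)&(W[:,2]>.038)&(W[:,2]<.06)];print('dish',cv2.minEnclosingCircle((P[:,:2]*1000).astype(np.float32)))
    P=W[(np.hypot(W[:,0]-.634,W[:,1]-.2085)<.045)&(W[:,2]>.05)&(W[:,2]<.064)];print('sqbody',cv2.minAreaRect((P[:,:2]*1000).astype(np.float32)))
```

```text
t 36.775 pos [ 389.  -624.2  243.9] yaw 0.2 F [0.8 0.8 0.6] w 0.998 q6 -1.05
top red [243. 173.] 477 z 0.002-0.090 rect c [632.3 207.7] size [31.1 32.2] ang 5.3
top orange [374. 247.] 145 z 0.007-0.059 rect c [ 451.3 -107.6] size [46.5 41.8] ang 5.6
top yellow [481. 205.] 486 z 0.002-0.064 rect c [ 548.1 -368.5] size [37.9 37.3] ang 50.1
top green [443. 265.] 619 z 0.003-0.048 rect c [ 405.  -273.1] size [84.4 40.7] ang 14.8
top blue [151. 116.] 396 z 0.131-0.181 rect c [754.1 400.6] size [63.5  5.8] ang 37.6
top blue [377. 246.] 475 z 0.002-0.090 rect c [ 450.6 -110.6] size [31.4 30.9] ang 89.7
top purple [221. 232.] 1305 z 0.001-0.006 rect c [489.9 264.5] size [88.3 89.8] ang 5.0
top purple [324. 286.] 281 z 0.041-0.045 rect c [357.9  13.8] size [83.  38.6] ang 41.5
dish ((658.403564453125, -9.280494689941406), 44.13715744018555)
sqbody ((633.2023315429688, 207.97032165527344), (45.19784164428711, 44.47014236450195), 5.967896938323975)
scene red [337. 273.] 282 z 0.072-0.091 rect c [633.9 207.1] size [33.3 31.1] ang 58.4
scene red [335. 301.] 294 z 0.003-0.008 rect c [635.1 208.1] 
[... 1072 characters left out ...]
ue [188.  77.] 433 z 0.007-0.048 rect c [ 631.1 -896.3] size [ 67.2 139.7] ang 69.0
scene blue [332. 159.] 132 z 0.072-0.092 rect c [ 452.7 -111.4] size [31.9 29.1] ang 58.2
scene blue [331. 184.] 125 z 0.004-0.008 rect c [ 458.8 -106.3] size [64.8 78. ] ang 50.7
scene blue [345. 359.] 727 z 0.137-0.183 rect c [757.  401.9] size [60.   7.1] ang 37.0
scene purple [385. 193.] 249 z 0.011-0.045 rect c [359.1  14.5] size [83.9 38.3] ang 41.8
scene purple [407. 287.] 1470 z 0.003-0.007 rect c [491.8 264.1] size [89.7 89.2] ang 4.8
dish ((657.9160766601562, -9.9970703125), 45.43543243408203)
sqbody ((633.9199829101562, 208.02650451660156), (43.76670837402344, 44.01716232299805), 6.023863792419434)
```

View pics/top_end.png

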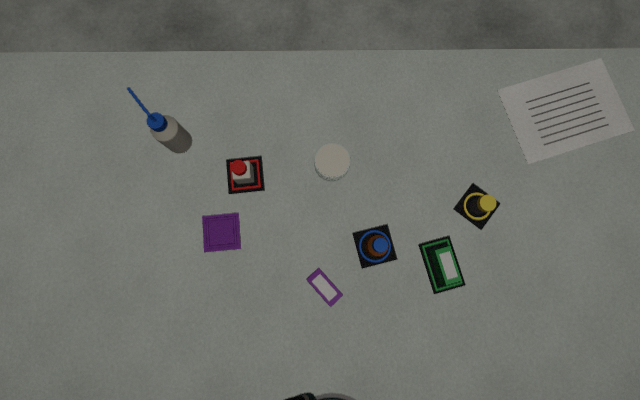

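View pics/scene_end.png

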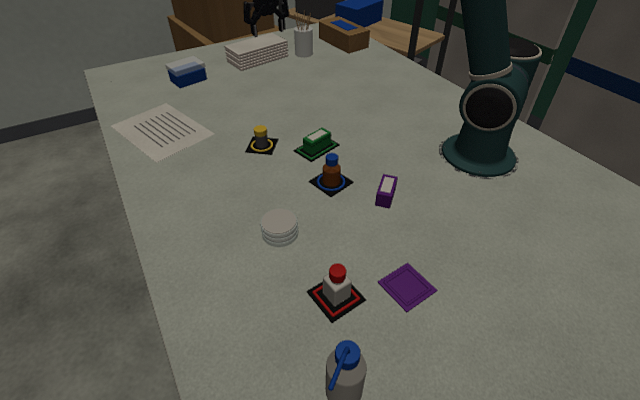

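All four items stand upright inside their outlines: amber (375,245), square (241,172), box (445,264) and lens case (485,204) in the top view. The dishes and the wash bottle are where they were, and the arm is clear.

```bash
python3 -c "
from workcell import finish_job
print(finish_job())"
```

```text
the job is handed in; nothing more can be done
None
```

All four items are upright and released on the right pads, and I handed the job in at about 37 s of the 128 s limit. I placed them in the order you listed: amber bottle, square bottle, slide box, lens case. Each was lowered until light pad contact (4 to 7 N) and then released.

The final camera checks showed:

| Item | Offset from outline centre | Alignment |
|---|---|---|
| Amber bottle | about 1 mm | round |
| Square bottle | about 1 mm | within about 1° |
| Slide box | under 1 mm (top camera) | within about 1° |
| Lens case | about 2 mm | round |

- **Bystanders:** the dish stack and the wash bottle measured within about 1.5 mm of their first readings, which is within camera noise. The purple look-alikes were not touched.
- **Disagreements:** the two cameras differed by 2 to 3 mm in places. For the slide box and lens case the scene camera read 2 to 4 mm off in y, because those items were partly hidden or far away. These differences are well inside the roughly 8 mm margin around each item. No check failed.

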